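Load the draining carrier and wedge it up

TASK

Put the two loose rubber stoppers into the two empty wells of the hinged draining carrier, one per well, standing on their narrow ends, with the carrier still lying flat. Then take the wedge by its post and push its thin end under the carrier's front edge (the edge away from the hinge), flat on the worktop, until that edge is just lifted off its stand, by about 5 mm; finish while still gripping the wedge there, with the carrier resting on it and not touched by the hand. Leave the beaker, the petri dish and the jar where they are.

Things in the scene. Friction and masses are not known exactly. Their poses are not given: they have to be found in the camera images.
- stand: fixed steel frame that carries the carrier: two low side rails 9 mm high and 14 mm wide (176 mm between their middles) and a rear bar; 125 x 190 mm on plan; it is fixed to the worktop. Origin on the worktop below the middle well; x points from the open front edge to the hinge at the back, y to the left along the row of wells, z up. The front, between the rails, is open for the wedge over 160 mm.
- carrier (a joint): hinge of the carrier, an aluminium plate 105 mm (x) by 190 mm (y) by 14 mm thick, about 0.6 kg, with three wells in a row. 0 = lying flat on the stand, its underside 9 mm and its top 23 mm above the worktop; positive (rad) = front edge raised. The hinge axis lies along the stand's y at x = +60 mm, z = 12 mm; the front lower edge is 110 mm from it, so 0.045 rad raises that edge 5 mm. It swings freely and falls back by its weight.
- carrier_lip (a point): middle of the carrier's lower front edge, at x = -50 mm, z = 9 mm in the stand's frame when the carrier lies flat
- well_0 (a point): centre of the mouth of the left (stand y = +60 mm) well, level with the carrier's top face; round blind well 36 mm across and 10 mm deep; point axes are the carrier's (z up out of the well)
- well_1 (a point): centre of the mouth of the middle (stand y = 0) well, level with the carrier's top face; round blind well 36 mm across and 10 mm deep; point axes are the carrier's (z up out of the well)
- well_2 (a point): centre of the mouth of the right (stand y = -60 mm) well, level with the carrier's top face; round blind well 36 mm across and 10 mm deep; point axes are the carrier's (z up out of the well)
- wedge: loose white plastic wedge, about 0.15 kg, 40 mm wide and 128 mm long, with an upright grip post 20 x 20 mm whose top is 65 mm above the wedge's flat underside. Origin on the underside below the middle of the post; x points to the thin end, z up. An aluminium heel at the back balances it about the post. The block is 23 mm high from the heel's end at x = -38 to x = +10 mm; from there its top slopes evenly down to 3 mm high at the thin end, x = +90 mm (1 in 4).
- stopper_1: dark grey rubber stopper, a solid tapered plug 27 mm tall, 33 mm across its top and 26 mm across its foot, 20 g; origin at the centre of its foot, z up through its top; starts upright on the worktop
- stopper_2: dark grey rubber stopper, a solid tapered plug 27 mm tall, 33 mm across its top and 26 mm across its foot, 20 g; origin at the centre of its foot, z up through its top; starts upright on the worktop
- stopper_3: dark grey rubber stopper, a solid tapered plug 27 mm tall, 33 mm across its top and 26 mm across its foot, 20 g; origin at the centre of its foot, z up through its top; starts already seated in the middle well
- beaker: small graduated beaker, 62x69x80 mm, bystander; origin under its centre
- petri_dish: petri dish with lid, 61 mm across, 15 mm high, bystander; origin under its centre
- jar: sample jar with screw lid, 59 mm across, 65 mm high, bystander; origin under its centre
There are look-alikes about, which are no part of the job. Leave any orange, pink or yellow look-alike of the stopper_2 alone.

How it is judged:
By the outcome, as a careful person would: the job done as asked, in the order asked, and still so for the second after the job is handed in, while the arm keeps its last pose, push and grip.
It also fails if it takes over 51 s, if anything falls off the work surface, if the arm or the gripper's body presses on something with over 40 N, if the wrist force passes 120 N, or if a joint passes its speed limit or range.

ROBOT

A 7-joint arm with a two-finger parallel gripper is mounted at the origin on a cart in front of the work surface, level with it; the furniture and walls round the work are solid. World frame = base frame: x ahead of the robot, y to its left, z up, the work surface at z = 0. Lengths are in m, angles in degrees, forces in N, time in s.
With the tool pointing down it reaches from about 0.425 to 0.8 m from the base axis. Payload 8.3 kg.
Tool frame: the origin (TCP) lies midway between the tips of the shut fingers; the grasp point (between the pads) lies env.pinch_z behind it (env.pinch_z is the distance from the TCP to the grasp point, in m); z points along the fingers, y is the line along which they close (so a half turn about z gives the same grasp; the last joint's range is limited). The gripper opens to 85 mm and grips with 20 to 120 N. Pads are 22 mm wide; open, the fingers measure 114 mm over their backs; the gripper's body (76 mm by 85 mm) begins 54 mm behind the grasp point. The pads swing forward as they close: fully open they stand 13 mm farther back than shut.
Start: joints at [-80.552, 21.967, 0.94, 78.501, -0.361, 79.538, -2.664], TCP at [0.141, 0.609, 0.231] pointing down, gripper open.
Joint ranges: [-169.22, 169.22], [-14.56, 117.87], [-87.37, 89.26], [10.42, 133.3], [-82.24, 262.24], [0.94, 117.77], [-172.7, 172.7]. Speed limits (degrees/s): [136.94, 136.94, 172.46, 172.46, 180, 180, 180].

INTERFACE

Orientations are given as a 3x3 rotation matrix whose columns are the frame's x, y, z axes.
In Python, from rig import env gives the robot as it stands. The module is installed in compiled form; this text tells all that it offers.
- The arm moves only by the tool play_rows, never from a script. Its argument "moves" is a list of rows, each a list of 2 entries, a list of its own where there are three numbers: the shift along the world's x, y, z in mm, then the turn, a rotation vector about the world's x, y, z in rad. A call has 1 to 20 rows; each row is the pose to reach, as a shift and turn from the pose commanded when the call began; what a row does not reach only later rows make up. A row lasts 1/10 s, in which the tool goes at most 50 mm and 8.59 degrees, less where a joint would pass 70% of its speed; a pose out of reach is approached as far as the arm can. A call with a gripper value outside its range is refused whole. "claw" is the finger opening in mm, from 0 to 85.4, set as the call begins (left out, the last holds). The fingers move at their own pace and stop on an object; "squeeze" is the grip in N (left out, the last holds). Time passes only in rows, so rows that repeat a pose let the fingers close. It gives the time, the measured TCP pose, the force, the opening and the grip force at its end, in the units of the state.
- env.sense(): the state, without advancing time (a new reading comes with each control period).
- env.camera(name): name is "scene" or "top" or "wrist"; returns a dict with "color" (480x640x3 uint8, red, green, blue), "K" (3x3 intrinsics, pixels), "xyz" and "orientation" of the camera in the world; the wrist camera has in their place "hand_eye" (4x4, takes a point from camera to tool coordinates, whose origin is the TCP and whose axes are the flange's). Camera axes: x right, y down, z forward; pixel columns grow to the right and rows downward; lengths in m; the calibration is good to about 2 mm. A picture is of the moment at which its call begins: read the wrist's pose just before it. There is no depth.
- env.sign_off(): hands the job in; it is judged then, once.
The state is a dict: "clock": time; "joint_positions": joint angles; "joint_vel": joint speeds; "joint_torque": joint torques, N m; "eef_pos": TCP position; "ee_rot": TCP orientation; "wrist_force": force on the tool from outside, world axes, zero at the start; "ft_torque": the same for the moment, N m; "finger_gap": finger opening in m; "finger_force": force on a finger pad.
Only numpy, scipy, OpenCV 4.12 (cv2) and the standard library are available. Lean on these libraries where they do the work, as an engineer would, in place of code of your own. Each camera call takes 0.05 s, during which the arm holds its last target. There are 200 camera calls.

## Working session

There is one attempt and no reset: what is moved stays moved. The work goes in short steps, Python scripts to look and compute and a tool call to move; the robot and the scene stay as the last step left them, time stands still between calls to the robot, and variables do not carry over. Pictures are saved under pics/ and viewed, at most 10 in all, crops included, and the job is handed in when it is done.

Besides the shell and the picture viewer there is one more tool, called after "Call:" as name([rows], argument=value, ...), one row to a line, values as JSON. play_rows: Moves the arm, as the interface text tells. Its arguments: {"type":"object","properties":{"moves":{"type":"array","items":{"type":"array"}},"claw":{"type":"number"},"squeeze":{"type":"number"}},"required":["moves"]}

```bash
mkdir -p pics
cat > h.py <<'E'
import numpy as np, cv2
from rig import env
def cam(n):
    s=env.sense(); c=env.camera(n)
    if n=='wrist':
        T=np.eye(4);T[:3,:3]=np.array(s['ee_rot']);T[:3,3]=s['eef_pos'];T=T@np.array(c['hand_eye'])
        R,t=T[:3,:3],T[:3,3]
    else: R,t=np.array(c['orientation']),np.array(c['xyz'])
    return dict(img=cv2.cvtColor(c['color'],cv2.COLOR_RGB2BGR),K=np.array(c['K']),R=R,t=t)
def ray(c,u,v): 
    d=c['R']@np.linalg.solve(c['K'],[u,v,1.]); return c['t'],d/np.linalg.norm(d)
def onz(c,u,v,z):
    t,d=ray(c,u,v); return t+d*(z-t[2])/d[2]
def tri(rs):
    A=np.zeros((3,3));b=np.zeros(3)
    for t,d in rs:
        P=np.eye(3)-np.outer(d,d);A+=P;b+=P@t
    return np.linalg.solve(A,b)
def proj(c,p):
    q=c['K']@(c['R'].T@(np.array(p)-c['t'])); return q[:2]/q[2]
E
python3 - <<'E'
from h import *
import pickle
np.set_printoptions(precision=3,suppress=True)
s=env.sense();print(s['eef_pos'],s['ee_rot'],s['finger_gap'],env.pinch_z,s['clock'])
for n in['scene','top','wrist']:
    c=cam(n);cv2.imwrite(f'pics/{n}0.png',c['img']);pickle.dump(c,open(n+'0.pkl','wb'));print(n,c['t'],c['R'].tolist(),c['K'][0])
E
```

```text
[0.141 0.608 0.23 ] [[-0.974  0.226 -0.   ]
 [ 0.226  0.974 -0.002]
 [-0.    -0.002 -1.   ]] 0.08576895899822935 0.0187 0.0
scene [-0.072  0.481  0.588] [[-0.6197027360378472, -0.4276228819618527, 0.658108797821337], [-0.7845792494092999, 0.3590107019915773, -0.5055162878205353], [-0.020097769616196526, -0.829608333298403, -0.5579839540509207]] [452.513   0.    316.593]
top [0.399 0.012 1.415] [[0.027428830117265914, -0.9955253478170791, 0.09042644044792195], [-0.9996208545599959, -0.02753435383669365, 8.054526058201957e-05], [0.002409648758929826, -0.09039436493763958, -0.9959031340348213]] [607.485   0.    320.644]
wrist [0.063 0.628 0.372] [[0.2258120966961211, 0.9265865777437148, 0.3007427653841231], [0.9741692563566476, -0.2142186680019667, -0.07144663917215804], [-0.0017767822700050743, 0.30910787150224955, -0.9510253239636213]] [332.432   0.    320.883]
```

View pics/top0.png

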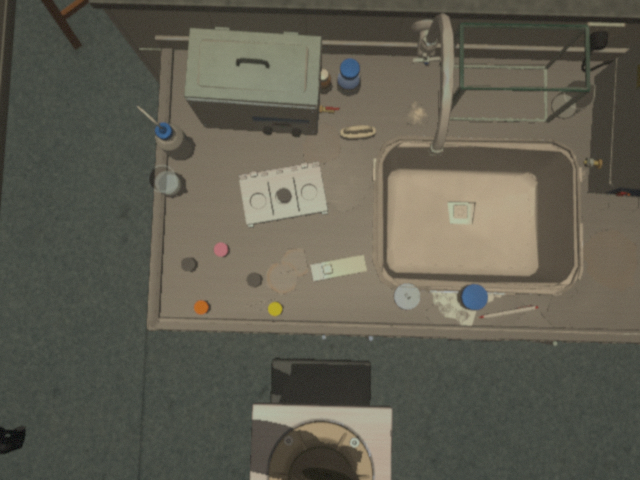

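View pics/scene0.png

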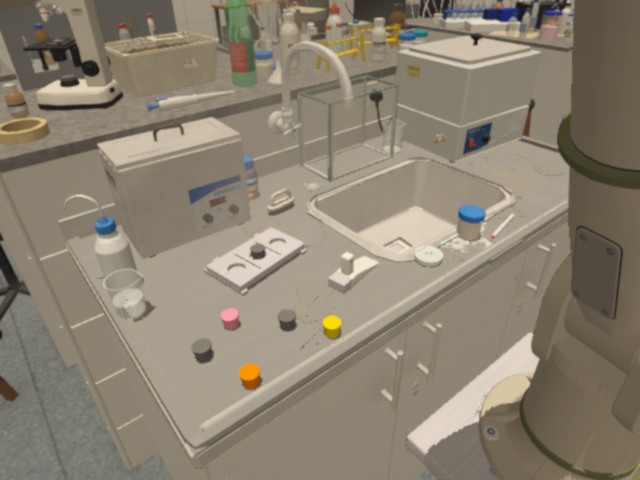

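Run:
```python
from h import *
import pickle
np.set_printoptions(precision=4,suppress=True)
t=pickle.load(open('top0.pkl','rb'));s=pickle.load(open('scene0.pkl','rb'))
a=cv2.resize(t['img'][150:290,170:380],None,fx=3.5,fy=3.5,interpolation=cv2.INTER_CUBIC)[:, :735]
b=cv2.resize(s['img'][215:365,185:385],None,fx=3.5,fy=3.5,interpolation=cv2.INTER_CUBIC)
cv2.imwrite('pics/a.png',a);cv2.imwrite('pics/b.png',b)
def dark(c,roi):
    x0,y0,x1,y1=roi;g=c['img'][y0:y1,x0:x1].max(2)
    m=(g<95).astype(np.uint8)
    n,l,st,ce=cv2.connectedComponentsWithStats(m)
    for i in range(1,n):
        if st[i,4]>25: print(st[i]+[x0,y0,0,0,0],ce[i]+[x0,y0])
print('top');dark(t,(170,235,280,300));dark(t,(270,180,300,210))
print('scene');dark(s,(180,320,310,370));dark(s,(245,238,270,262))
for p in[(189,264),(254,280),(327,269),(366,263),(284,195),(247,224),(327,210)]:print(p,onz(t,*p,.015))
```

```text
top
[182 258  16  14 165] [189.5818 264.0545]
[248 274  15  13 139] [254.8417 279.554 ]
scene
[280 320  16  11 132] [287.5985 325.0909]
[195 348  18  15 163] [204.227  356.0245]
[252 251  13   8  76] [258.     254.6316]
(189, 264) [0.4644 0.3142 0.015 ]
(254, 280) [0.4317 0.1632 0.015 ]
(327, 269) [ 0.4616 -0.004   0.015 ]
(366, 263) [ 0.4779 -0.0936  0.015 ]
(284, 195) [0.6312 0.1007 0.015 ]
(247, 224) [0.5608 0.1842 0.015 ]
(327, 210) [ 0.5987 -0.0004  0.015 ]
```

View pics/a.png

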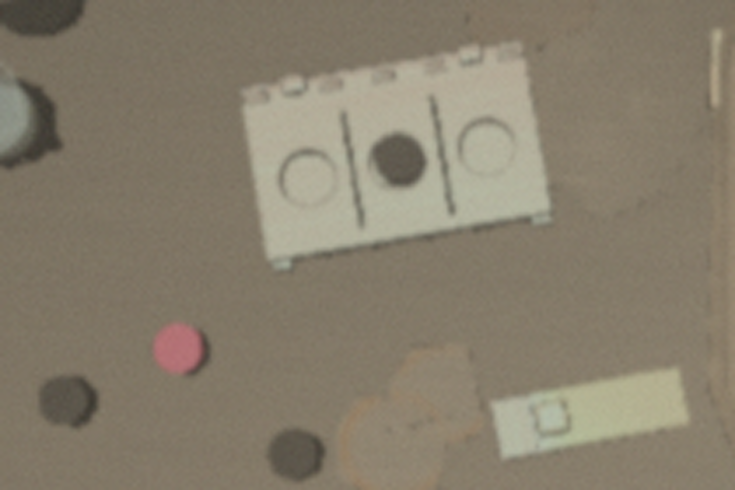

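View pics/b.png

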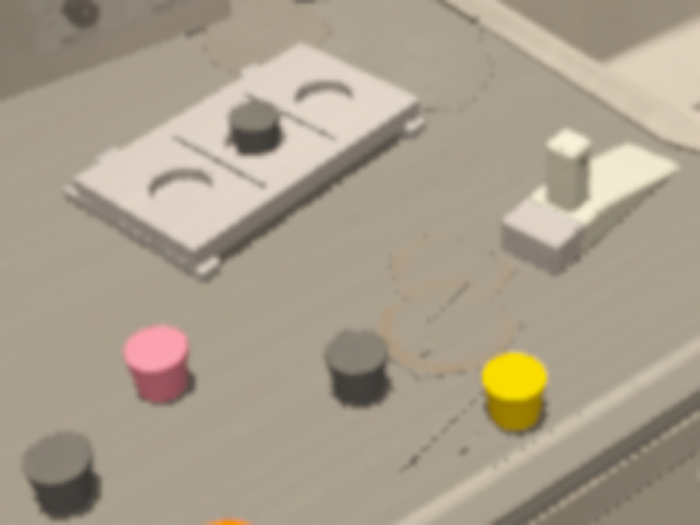

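The hinge tabs are on the carrier's far side, so its front edge faces the robot. Seen from the top camera, the grey stoppers are at (189,264) and (254,280). The wedge post is at (327,269), with the thin end pointing right. I'll move the wrist camera over the area.

Call:
play_rows([
  [[360, -340, 20], [0, 0, -1.17]],
  [[360, -340, 20], [0, 0, -1.17]],
  [[360, -340, 20], [0, 0, -1.17]],
  [[360, -340, 20], [0, 0, -1.17]],
  [[360, -340, 20], [0, 0, -1.17]],
  [[360, -340, 20], [0, 0, -1.17]],
  [[360, -340, 20], [0, 0, -1.17]],
  [[360, -340, 20], [0, 0, -1.17]],
  [[360, -340, 20], [0, 0, -1.17]],
  [[360, -340, 20], [0, 0, -1.17]],
  [[360, -340, 20], [0, 0, -1.17]],
  [[360, -340, 20], [0, 0, -1.17]],
  [[360, -340, 20], [0, 0, -1.17]],
  [[360, -340, 20], [0, 0, -1.17]],
], claw=50, squeeze=25)

```text
clock: 1.55
eef_pos: [0.5, 0.2703, 0.251]
ee_rot: [[-0.175, 0.985, -0.001], [0.985, 0.175, 0.0], [0.0, -0.001, -1.0]]
wrist_force: [0.6, 0.5, -0.5]
finger_gap: 0.0503
finger_force: 0.0
```

Run:
```python
from h import *
import pickle
np.set_printoptions(precision=4,suppress=True)
s=env.sense();print(s['clock'],s['eef_pos'],s['ee_rot'],s['joint_positions'],s['finger_gap'],s['wrist_force'])
c=cam('wrist');cv2.imwrite('pics/w1.png',c['img']);pickle.dump(c,open('w1.pkl','wb'))
g=c['img'].max(2);m=(g<85).astype(np.uint8)
n,l,st,ce=cv2.connectedComponentsWithStats(m)
for i in range(1,n):
    if 150<st[i,4]<4000: print(st[i],ce[i])
```

```text
1.55 [0.5    0.2703 0.251 ] [[-0.1749  0.9846 -0.0008]
 [ 0.9846  0.1749  0.0003]
 [ 0.0004 -0.0008 -1.    ]] [-51.9065  15.0182  25.2601  86.7871  -6.4905  79.6739 -16.161 ] 0.05028218867677642 [ 0.6467  0.5377 -0.5032]
[621 155  19  40 554] [631.0614 176.0181]
[235 251  31  31 684] [251.4635 266.4854]
[  3 319  12  51 153] [ 10.3203 338.9542]
[514 327  25  30 414] [525.9686 344.6643]
```

View pics/w1.png

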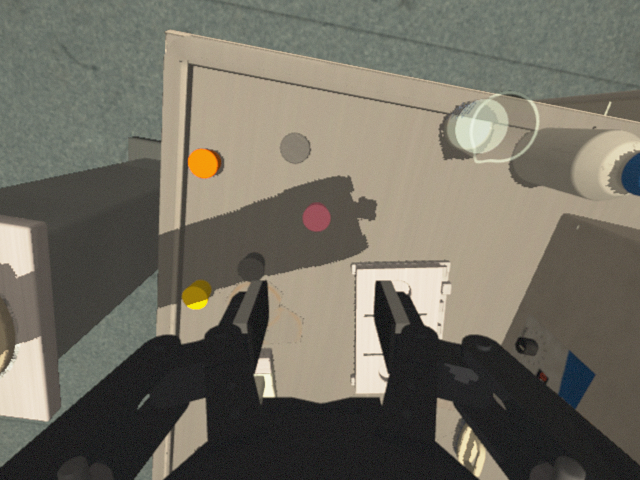

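Run:
```python
from h import *
import pickle
np.set_printoptions(precision=4,suppress=True)
t=pickle.load(open('top0.pkl','rb'));s=pickle.load(open('scene0.pkl','rb'));w=pickle.load(open('w1.pkl','rb'))
def grey(c,u,v,r,k=0.84,dbg=0):
    p=c['img'][v-r:v+r,u-r:u+r].astype(float)
    q=p[...,0]/(p[...,2]+1); 
    rim=np.median(np.r_[q[0],q[-1],q[:,0],q[:,-1]]); ctr=np.median(q[r-3:r+3,r-3:r+3])
    m=(q>(rim+ctr)/2).astype(np.uint8); m=cv2.morphologyEx(m,cv2.MORPH_OPEN,np.ones((3,3)))
    n,l,st,ce=cv2.connectedComponentsWithStats(m); i=l[r,r]
    cs=cv2.findContours((l==i).astype(np.uint8),0,1)[0][0]; (x,y),(a,b),_=cv2.fitEllipse(cs)
    print('grey',rim,ctr,st[i]+[u-r,v-r,0,0,0],x+u-r,y+v-r,a,b); return x+u-r,y+v-r
w1=grey(w,295,148,25);w2=grey(w,251,267,22)
t1=grey(t,189,264,14);t2=grey(t,254,279,14);t3=grey(t,284,195,12)
for a,b in((w1,t1),(w2,t2)):
    print('tri',tri([ray(w,*a),ray(t,*b)]),'w@27',onz(w,*a,.027),'t@27',onz(t,*b,.027))
print('st3 t@40',onz(t,*t3,.04))
# carrier in top
def rect(c,roi,th):
    x0,y0,x1,y1=roi;g=c['img'][y0:y1,x0:x1].min(2)
    m=(g>th).astype(np.uint8);m=cv2.morphologyEx(m,cv2.MORPH_OPEN,np.ones((5,5)))
    cs=max(cv2.findContours(m,0,1)[0],key=cv2.contourArea);r=cv2.minAreaRect(cs)
    return cv2.boxPoints(r)+[x0,y0],r
for z,roi in((.023,(225,150,340,235)),(0.01,(300,245,380,290))):
    for th in(125,140,150):
        b,r=rect(t,roi,th);P=np.array([onz(t,*q,z)[:2] for q in b]);
        e=[np.linalg.norm(P[i]-P[i-1]) for i in range(2)]
        d=[np.degrees(np.arctan2(*(P[i]-P[i-1])[::-1])) for i in range(2)]
        print(th,r,'c',P.mean(0),'len',e,'ang',d)
```

```text
grey 0.7988826815642458 0.8302559912854031 [281 133  30  30 539] 295.14001083374023 147.63451957702637 25.119855880737305 28.170087814331055
grey 0.8150161030595813 0.8561076604554865 [239 254  13  22 115] 245.84293365478516 264.603609085083 9.472783088684082 19.97667694091797
grey 0.7834728682170542 0.8043478260869565 [175 250  28  28 766] 188.5 263.5 31.967147827148438 31.967147827148438
grey 0.7790188594521779 0.7978723404255319 [240 265  28  28 772] 253.5 278.5 31.967147827148438 31.967147827148438
grey 0.8666666666666667 0.8148251904975348 [277 186  19  17 159] 283.73096084594727 195.19149684906006 11.927970886230469 14.85035514831543
tri [0.4636 0.3159 0.016 ] w@27 [0.4624 0.3176 0.027 ] t@27 [0.4649 0.3128 0.027 ]
tri [0.4292 0.166  0.0182] w@27 [0.4248 0.1721 0.027 ] t@27 [0.4348 0.1631 0.027 ]
st3 t@40 [0.6266 0.0997 0.04  ]
125 ((57.51346969604492, 43.53817367553711), (51.415348052978516, 82.70642852783203), 80.03620147705078) c [0.6334 0.1037] len [np.float64(0.1203785283128639), np.float64(0.19219517858696494)] ang [np.float64(12.085821730589105), np.float64(-78.275284357
[... 561 characters left out ...]
64599609375) c [ 0.4664 -0.0291] len [np.float64(0.03905773382556593), np.float64(0.1254882686912777)] ang [np.float64(12.658356503286255), np.float64(-77.40705011513676)]
140 ((47.90385055541992, 20.519229888916016), (14.708709716796875, 30.98634910583496), 78.69007110595703) c [ 0.4712 -0.0522] len [np.float64(0.03400359099320375), np.float64(0.0718409744457035)] ang [np.float64(12.783635916743613), np.float64(-77.10301981867974)]
150 ((16.918920516967773, 26.51351547241211), (15.124707221984863, 9.535140991210938), 80.53767395019531) c [0.4554 0.0191] len [np.float64(0.03494333672882831), np.float64(0.022062688945942283)] ang [np.float64(11.109115478006835), np.float64(-78.9514172908801)]
```

Call:
play_rows([
  [[-37, 45, -150], [0, 0, 0.035]],
  [[-37, 45, -150], [0, 0, 0.035]],
  [[-37, 45, -150], [0, 0, 0.035]],
  [[-37, 45, -150], [0, 0, 0.035]],
  [[-37, 45, -150], [0, 0, 0.035]],
  [[-37, 45, -150], [0, 0, 0.035]],
], claw=50)

```text
clock: 2.2
eef_pos: [0.4659, 0.3139, 0.1036]
ee_rot: [[-0.206, 0.979, 0.003], [0.979, 0.206, 0.001], [0.001, 0.003, -1.0]]
wrist_force: [-0.0, -0.3, 0.8]
finger_gap: 0.05
finger_force: 0.0
```

Run:
```python
from h import *
import pickle
np.set_printoptions(precision=4,suppress=True)
s=env.sense();print(s['clock'],s['eef_pos'])
c=cam('wrist');pickle.dump(c,open('w2.pkl','wb'))
im=c['img'].copy()
for p,col in(((.463,.315,.027),(0,0,255)),(s['eef_pos'],(0,255,0)),((.463,.315,0),(255,0,0))):
    u=proj(c,p);print(u);cv2.circle(im,tuple(int(round(x)) for x in u),2,col,-1)
cv2.imwrite('pics/w2.png',im)
```

```text
2.2 [0.4659 0.3139 0.1036]
[318.0195 239.7533]
[322.4465 297.2624]
[318.2432 227.8977]
```

View pics/w2.png

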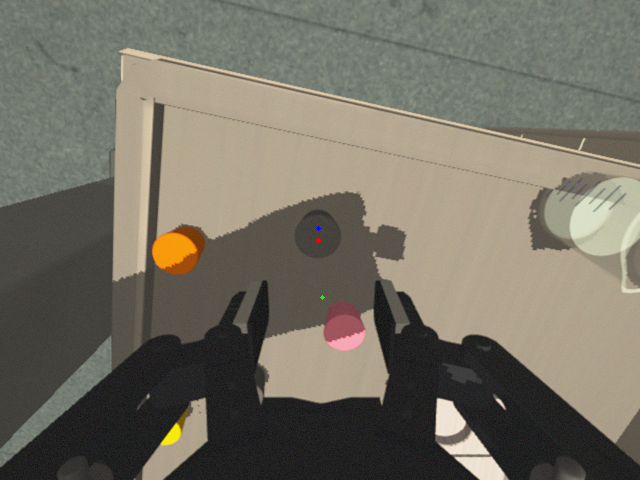

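```bash
cat >> h.py <<'E'
def circ(c,u,v,r,th=None):
    u,v=int(u),int(v);p=c['img'][v-r:v+r,u-r:u+r].max(2)
    if th is None: th,_=cv2.threshold(p,0,255,cv2.THRESH_OTSU)
    m=(p<=th).astype(np.uint8);m=cv2.morphologyEx(m,cv2.MORPH_OPEN,np.ones((5,5)))
    n,l,st,ce=cv2.connectedComponentsWithStats(m);i=l[r,r]
    cs=cv2.findContours((l==i).astype(np.uint8),0,1)[0][0]
    (x,y),a,_=cv2.fitEllipse(cs);print('th',th,st[i]+[u-r,v-r,0,0,0],x+u-r,y+v-r,a);return x+u-r,y+v-r
E
python3 - <<'E'
from h import *
import pickle
np.set_printoptions(precision=4,suppress=True)
w=pickle.load(open('w2.pkl','rb'));w1=pickle.load(open('w1.pkl','rb'))
print(w['img'][233,290:346:2].max(1),w['img'][200:270:2,318].max(1))
a=circ(w,318,233,32);print(onz(w,*a,.027))
b=(295.1,147.6);print(onz(w1,*b,.027),tri([ray(w,*a),ray(w1,*b)]))
a2=circ(w1,251,267,22);print(onz(w1,*a2,.027))
E
```

```text
[94 88 82 73 71 68 73 74 63 69 71 67 69 70 70 70 72 67 71 69 68 69 68 73
 69 72 88 92] [85 88 91 88 88 63 55 62 72 67 67 68 68 74 72 66 70 68 69 70 71 70 71 69
 68 71 68 75 72 85 91 93 90 92 89]
th 80.0 [ 295  209   46   49 1752] 317.42325019836426 233.96151733398438 (45.042724609375, 47.92205047607422)
[0.4617 0.3191 0.027 ]
[0.4623 0.3176 0.027 ] [0.462  0.3171 0.0212]
th 123.0 [ 229  245   44   44 1703] 250.0797634124756 264.1825408935547 (47.0010871887207, 48.92155075073242)
[0.4298 0.1735 0.027 ]
```

Call:
play_rows([
  [[-1, 3, -40], [0, 0, 0]],
  [[-1, 3, -75], [0, 0, 0]],
  [[-1, 3, -91], [0, 0, 0]],
  [[-1, 3, -91], [0, 0, 0]],
  [[-1, 3, -91], [0, 0, 0]],
])

```text
clock: 2.75
eef_pos: [0.465, 0.3171, 0.0124]
ee_rot: [[-0.205, 0.979, 0.003], [0.979, 0.205, 0.002], [0.001, 0.003, -1.0]]
wrist_force: [1.4, 0.3, 0.5]
finger_gap: 0.0499
finger_force: 0.0
```

Call:
play_rows([
  [[0, 0, 0], [0, 0, 0]],
  [[0, 0, 0], [0, 0, 0]],
  [[0, 0, 0], [0, 0, 0]],
  [[0, 0, 0], [0, 0, 0]],
  [[0, 0, 0], [0, 0, 0]],
  [[0, 0, 0], [0, 0, 0]],
], claw=15)

```text
clock: 3.35
eef_pos: [0.4646, 0.3177, 0.0126]
ee_rot: [[-0.206, 0.978, 0.003], [0.978, 0.206, 0.003], [0.002, 0.003, -1.0]]
wrist_force: [-0.8, -1.2, 7.0]
finger_gap: 0.0295
finger_force: 24.1
```

Call:
play_rows([
  [[0, 0, 30], [0, 0, 0]],
  [[0, 0, 70], [0, 0, 0]],
  [[0, 0, 90], [0, 0, 0]],
  [[0, 0, 90], [0, 0, 0]],
  [[0, 0, 90], [0, 0, 0]],
])

```text
clock: 3.85
eef_pos: [0.4635, 0.3173, 0.1013]
ee_rot: [[-0.207, 0.978, 0.001], [0.978, 0.207, 0.002], [0.001, 0.002, -1.0]]
wrist_force: [0.3, 0.6, -1.3]
finger_gap: 0.0299
finger_force: 25.0
```

Run:
```python
from h import *
import pickle
np.set_printoptions(precision=4,suppress=True)
s=env.sense();print(s['clock'],s['eef_pos'])
c=cam('wrist');pickle.dump(c,open('w3.pkl','wb'));cc=cam('scene')
u=proj(cc,s['eef_pos']).astype(int);print(u,proj(c,s['eef_pos']))
a=cv2.resize(c['img'][240:400,220:420],None,fx=2,fy=2,interpolation=cv2.INTER_CUBIC)
b=cv2.resize(cc['img'][max(0,u[1]-60):u[1]+40,max(0,u[0]-50):u[0]+50],(320,320),interpolation=cv2.INTER_CUBIC)
cv2.imwrite('pics/w3.png',np.hstack([a,b]))
```

```text
3.85 [0.4635 0.3173 0.1013]
[192 312] [322.4425 297.2636]
```

View pics/w3.png

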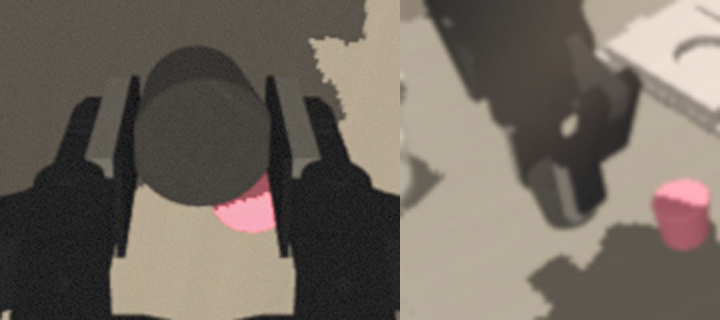

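Call:
play_rows([
  [[158, -258, 60], [0, 0, 0]],
  [[158, -258, 60], [0, 0, 0]],
  [[158, -258, 60], [0, 0, 0]],
  [[158, -258, 60], [0, 0, 0]],
  [[158, -258, 60], [0, 0, 0]],
  [[158, -258, 60], [0, 0, 0]],
  [[158, -258, 60], [0, 0, 0]],
  [[158, -258, 60], [0, 0, 0]],
  [[158, -258, 60], [0, 0, 0]],
  [[158, -258, 60], [0, 0, 0]],
  [[158, -258, 60], [0, 0, 0]],
])

```text
clock: 5.05
eef_pos: [0.6203, 0.0611, 0.1597]
ee_rot: [[-0.21, 0.978, -0.001], [0.978, 0.21, 0.001], [0.001, -0.001, -1.0]]
wrist_force: [0.5, -0.2, -0.5]
finger_gap: 0.0298
finger_force: 25.0
```

Run:
```python
from h import *
import pickle
np.set_printoptions(precision=4,suppress=True)
s=env.sense();print(s['clock'],s['eef_pos'],s['ee_rot'])
c=cam('wrist');pickle.dump(c,open('w4.pkl','wb'));cv2.imwrite('pics/w4.png',c['img'])
for y in(60,0,-60):
    p=np.array([.632,.102,.023])+y/1000*np.array([-np.sin(.209),np.cos(.209),0]);print(p,proj(c,p))
w=pickle.load(open('w3.pkl','rb'));t,d=ray(w,321,311);ax=w['R'][:,2];p=t+d*.162/(d@ax);print('top of stopper rel TCP',p-[.4635,.3173,.1013])
```

```text
5.05 [0.6203 0.0611 0.1597] [[-0.2095  0.9778 -0.0012]
 [ 0.9778  0.2095  0.0007]
 [ 0.001  -0.001  -1.    ]]
[0.6196 0.1607 0.023 ] [347.9906  97.9236]
[0.632 0.102 0.023] [346.0368 174.8818]
[0.6444 0.0433 0.023 ] [344.3273 242.2198]
top of stopper rel TCP [ 0.0009 -0.0076  0.    ]
```

View pics/w4.png

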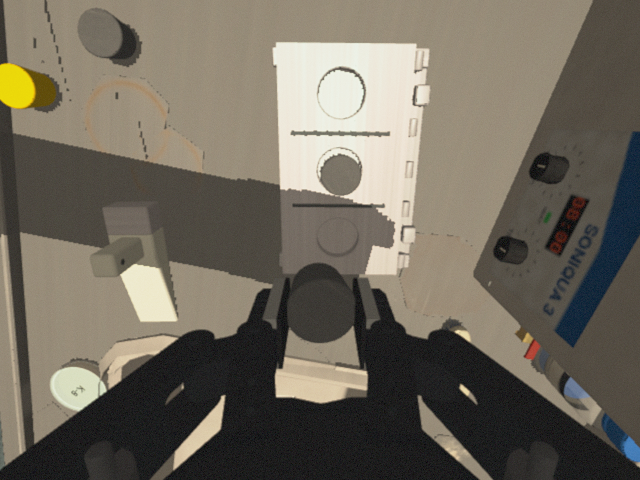

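Run:
```python
from h import *
import pickle
np.set_printoptions(precision=4,suppress=True)
c=pickle.load(open('w4.pkl','rb'));T=pickle.load(open('top0.pkl','rb'))
w=pickle.load(open('w3.pkl','rb'));t,d=ray(w,321,311);ax=w['R'][:,2];p=t+d*.1455/(d@ax);print('top of stopper rel TCP',p-[.4635,.3173,.1013])
def hough(c,u,v,r,r0,r1,k=4,p2=12):
    g=cv2.cvtColor(c['img'][v-r:v+r,u-r:u+r],cv2.COLOR_BGR2GRAY);g=cv2.createCLAHE(3,(2,2)).apply(g)
    g=cv2.resize(g,None,fx=k,fy=k,interpolation=cv2.INTER_CUBIC)
    h=cv2.HoughCircles(g,cv2.HOUGH_GRADIENT,1.5,60,param1=80,param2=p2,minRadius=r0*k,maxRadius=r1*k)
    h=h[0][0]/k;print(h+[u-r,v-r,0]);return h[:2]+[u-r,v-r]
a=hough(c,341,93,34,20,28);b=hough(c,337,237,32,17,25)
A=onz(c,*a,.023);B=onz(c,*b,.023);print(A,B,'mid',(A+B)/2,np.linalg.norm(A-B),'yaw',np.degrees(np.arctan2(-(A-B)[0],(A-B)[1])))
ta=hough(T,258,201,12,6,9,8);tb=hough(T,309,192,12,6,9,8)
for x,y in((a,ta),(b,tb)):print('tri',tri([ray(c,*x),ray(T,*y)]),onz(T,*y,.023))
m=circ(c,340,172,28);print('st3',onz(c,*m,.04))
# front edge of plate (left white edge) rows 60..170
g=cv2.GaussianBlur(c['img'].min(2),(3,3),0).astype(float)
pts=[]
for r in range(60,180,6):
    gr=np.diff(g[r,262:296]);pts.append((262.5+np.argmax(gr),r))
l=cv2.fitLine(np.float32(pts),cv2.DIST_HUBER,0,.01,.01).ravel()
for r in(60,120,180):
    u=l[2]+l[0]/l[1]*(r-l[3]);print('edge',u,r,onz(c,u,r,.023))
a=circ(c,100,33,30);print('st2',onz(c,*a,.027))
```

```text
top of stopper rel TCP [-0.001   0.0012  0.0145]
[342.0625  94.4375  23.6375]
[336.3125 236.6875  20.15  ]
[0.6144 0.1622 0.023 ] [0.6363 0.0469 0.023 ] mid [0.6254 0.1045 0.023 ] 0.1173391212510202 yaw 10.728063404354238
[258.0938 200.9062   8.6812]
[308.7188 191.3438   8.0437]
tri [0.6149 0.1614 0.0177] [0.6144 0.1596 0.023 ]
tri [0.6394 0.0437 0.0147] [0.64   0.0432 0.023 ]
th 177.0 [ 312  154   50   46 1523] 337.75932693481445 176.73936080932617 (38.05682373046875, 53.98493194580078)
st3 [0.6242 0.1015 0.04  ]
edge 275.85004 60 [0.56   0.1753 0.023 ]
edge 277.61136 120 [0.5686 0.133  0.023 ]
edge 279.37268 180 [0.5782 0.0861 0.023 ]
th 92.0 [  70    3   60   60 3150] 96.01773452758789 29.890539169311523 (59.48603057861328, 72.35936737060547)
st2 [0.4293 0.1669 0.027 ]
```

Call:
play_rows([
  [[-5, 49, -20], [0, 0, -0.01]],
  [[-5, 99, -50], [0, 0, -0.01]],
  [[-5, 99, -90], [0, 0, -0.01]],
  [[-5, 99, -112], [0, 0, -0.01]],
  [[-5, 99, -112], [0, 0, -0.01]],
  [[-5, 99, -112], [0, 0, -0.01]],
])

```text
clock: 5.7
eef_pos: [0.6163, 0.1578, 0.049]
ee_rot: [[-0.197, 0.98, 0.0], [0.98, 0.197, -0.0], [-0.0, 0.0, -1.0]]
wrist_force: [-0.4, -1.3, 0.2]
finger_gap: 0.0302
finger_force: 25.0
```

Call:
play_rows([
  [[-1, 2, -10], [0, 0, 0]],
  [[-1, 2, -20], [0, 0, 0]],
  [[-1, 2, -22], [0, 0, 0]],
  [[-1, 2, -22], [0, 0, 0]],
  [[-1, 2, -22], [0, 0, 0]],
])

```text
clock: 6.2
eef_pos: [0.6153, 0.1597, 0.0266]
ee_rot: [[-0.196, 0.981, 0.0], [0.981, 0.196, 0.0], [0.0, 0.0, -1.0]]
wrist_force: [-0.4, -0.4, 0.3]
finger_gap: 0.0301
finger_force: 25.0
```

Call:
play_rows([
  [[0, 0, -1], [0, 0, 0]],
  [[0, 0, -1], [0, 0, 0]],
  [[0, 0, -1], [0, 0, 0]],
  [[0, 0, -1], [0, 0, 0]],
], claw=50)

```text
clock: 6.6
eef_pos: [0.6151, 0.1599, 0.0253]
ee_rot: [[-0.197, 0.98, -0.0], [0.98, 0.197, 0.0], [0.0, -0.0, -1.0]]
wrist_force: [-0.1, 0.9, 0.3]
finger_gap: 0.0502
finger_force: 0.0
```

Call:
play_rows([
  [[0, 0, 30], [0, 0, 0]],
  [[0, 0, 70], [0, 0, 0]],
  [[0, -70, 110], [0, 0, 0]],
  [[0, -80, 130], [0, 0, 0]],
  [[0, -80, 130], [0, 0, 0]],
  [[0, -80, 130], [0, 0, 0]],
])

```text
clock: 7.2
eef_pos: [0.6159, 0.0783, 0.1568]
ee_rot: [[-0.194, 0.981, 0.003], [0.981, 0.194, 0.001], [0.0, 0.003, -1.0]]
wrist_force: [0.3, 0.6, -0.5]
finger_gap: 0.0503
finger_force: 0.0
```

Run:
```python
from h import *
import pickle
np.set_printoptions(precision=4,suppress=True)
s=env.sense();print(s['clock'],s['eef_pos'])
c=cam('wrist');pickle.dump(c,open('w5.pkl','wb'));t=cam('top');pickle.dump(t,open('top5.pkl','wb'))
a=np.array([.6145,.161,.04]);print(proj(c,a))
x=cv2.resize(c['img'][0:260,0:460],None,fx=1.7,fy=1.7,interpolation=cv2.INTER_CUBIC)
cv2.imwrite('pics/w5.png',x)
```

```text
7.2 [0.6159 0.0783 0.1568]
[341.4555 119.579 ]
```

View pics/w5.png

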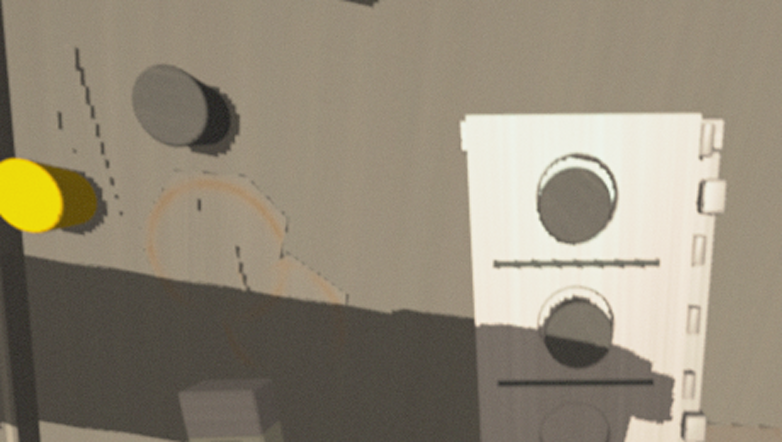

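Stopper 1 is seated in the left well: its top is at about (339,120), within 3 px of the prediction. Next is stopper 2, whose top-face centre is at about (100,62).

Run:
```python
from h import *
import pickle
np.set_printoptions(precision=4,suppress=True)
w=pickle.load(open('w5.pkl','rb'));w4=pickle.load(open('w4.pkl','rb'));T=pickle.load(open('top5.pkl','rb'))
print(onz(w,100.3,62,.027))
def face(c,u,v,r):
    p=c['img'][v-r:v+r,u-r:u+r].max(2).astype(float);f=np.median(p[r-4:r+4,r-4:r+4])
    m=(abs(cv2.GaussianBlur(p,(3,3),0)-f)<14).astype(np.uint8);m=cv2.morphologyEx(m,cv2.MORPH_OPEN,np.ones((5,5)))
    n,l,st,ce=cv2.connectedComponentsWithStats(m);i=l[r,r];cs=cv2.findContours((l==i).astype(np.uint8),0,1)[0][0]
    e=cv2.fitEllipse(cs);print(f,e,st[i]);return np.array(e[0])+[u-r,v-r]
a=face(w,100,62,32);b=face(w4,100,33,30);print(onz(w,*a,.027),onz(w4,*b,.027))
g=circ(T,254,279,14);print(onz(T,*g,.027),tri([ray(w,*a),ray(T,*g)]))
```

```text
[0.4322 0.1661 0.027 ]
118.0 ((30.85496711730957, 31.51991081237793), (39.23649978637695, 49.68528747558594), 153.1768035888672) [  10    8   43   49 1588]
116.0 ((28.88550567626953, 29.178579330444336), (40.10931396484375, 50.39236831665039), 155.42874145507812) [   8    5   43   50 1650]
[0.4312 0.1663 0.027 ] [0.4313 0.1658 0.027 ]
th 130.0 [246 265  22  28 579] 257.0807762145996 278.9568157196045 (23.079145431518555, 32.84937286376953)
[0.434  0.1549 0.027 ] [0.4333 0.1605 0.0289]
```

Call:
play_rows([
  [[-185, 88, -50], [0, 0, 0]],
  [[-185, 88, -50], [0, 0, 0]],
  [[-185, 88, -50], [0, 0, 0]],
  [[-185, 88, -50], [0, 0, 0]],
  [[-185, 88, -50], [0, 0, 0]],
  [[-185, 88, -90], [0, 0, 0]],
  [[-185, 88, -107], [0, 0, 0]],
  [[-185, 88, -107], [0, 0, 0]],
  [[-185, 88, -107], [0, 0, 0]],
])

```text
clock: 8.2
eef_pos: [0.43, 0.1682, 0.0482]
ee_rot: [[-0.198, 0.98, -0.001], [0.98, 0.198, -0.001], [-0.001, -0.001, -1.0]]
wrist_force: [-0.5, 0.3, 0.5]
finger_gap: 0.0503
finger_force: 0.0
```

Call:
play_rows([
  [[1, -1, -20], [0, 0, 0]],
  [[1, -1, -36], [0, 0, 0]],
  [[1, -1, -36], [0, 0, 0]],
  [[1, -1, -36], [0, 0, 0]],
])

```text
clock: 8.6
eef_pos: [0.4318, 0.1671, 0.0132]
ee_rot: [[-0.197, 0.98, 0.001], [0.98, 0.197, 0.0], [0.0, 0.001, -1.0]]
wrist_force: [0.0, 0.4, -0.6]
finger_gap: 0.0501
finger_force: 0.0
```

Call:
play_rows([
  [[0, 0, 0], [0, 0, 0]],
  [[0, 0, 0], [0, 0, 0]],
  [[0, 0, 0], [0, 0, 0]],
  [[0, 0, 0], [0, 0, 0]],
  [[0, 0, 0], [0, 0, 0]],
], claw=15)

```text
clock: 9.1
eef_pos: [0.4319, 0.1673, 0.0137]
ee_rot: [[-0.197, 0.98, 0.002], [0.98, 0.197, 0.001], [0.001, 0.002, -1.0]]
wrist_force: [-1.9, -0.4, 7.0]
finger_gap: 0.0295
finger_force: 24.2
```

Call:
play_rows([
  [[0, 0, 30], [0, 0, 0]],
  [[0, 0, 70], [0, 0, 0]],
  [[0, 0, 90], [0, 0, 0]],
  [[0, 0, 90], [0, 0, 0]],
  [[0, 0, 90], [0, 0, 0]],
])

```text
clock: 9.6
eef_pos: [0.4313, 0.1672, 0.1029]
ee_rot: [[-0.197, 0.98, 0.001], [0.98, 0.197, 0.001], [0.001, 0.001, -1.0]]
wrist_force: [0.3, -0.4, 0.2]
finger_gap: 0.0297
finger_force: 25.0
```

Run:
```python
from h import *
import pickle
np.set_printoptions(precision=4,suppress=True)
s=env.sense();c=cam('wrist');pickle.dump(c,open('w6.pkl','wb'))
g=c['img'][:,318:324].max(2).mean(1);print(g[260:370:3].round())
g=c['img'][308:314].max(2).mean(0);print(g[270:370:3].round())
x=cv2.resize(c['img'][240:400,220:420],None,fx=2.5,fy=2.5,interpolation=cv2.INTER_CUBIC);cv2.imwrite('pics/w6.png',x)
```

```text
[ 93.  86.  56.  55.  55.  55.  55.  66.  72.  74.  73.  68.  69.  72.
  72.  70.  71.  71.  71.  73.  70.  71.  73.  70.  72.  71.  72.  70.
 166. 182. 184. 184. 186. 188. 188. 182. 181.]
[96. 98. 96. 35. 33. 29. 62. 72. 71. 72. 71. 73. 72. 69. 69. 70. 70. 71.
 70. 72. 72. 70. 72. 71. 70. 70. 72. 72. 56. 31. 31. 37. 96. 96.]
```

Call:
play_rows([
  [[208, -124, 0], [0, 0, 0]],
  [[208, -124, 0], [0, 0, 0]],
  [[208, -124, 0], [0, 0, 0]],
  [[208, -124, 0], [0, 0, 0]],
  [[208, -124, 0], [0, 0, 0]],
  [[208, -124, -20], [0, 0, 0]],
  [[208, -124, -50], [0, 0, 0]],
  [[208, -124, -53], [0, 0, 0]],
  [[208, -124, -53], [0, 0, 0]],
  [[208, -124, -53], [0, 0, 0]],
])

```text
clock: 10.65
eef_pos: [0.6395, 0.043, 0.0502]
ee_rot: [[-0.197, 0.98, 0.001], [0.98, 0.197, 0.0], [-0.0, 0.001, -1.0]]
wrist_force: [1.0, -0.1, 0.1]
finger_gap: 0.0298
finger_force: 25.0
```

Call:
play_rows([
  [[-1, 0, -10], [0, 0, 0]],
  [[-1, 0, -20], [0, 0, 0]],
  [[-1, 0, -23], [0, 0, 0]],
  [[-1, 0, -23], [0, 0, 0]],
  [[-1, 0, -23], [0, 0, 0]],
])

```text
clock: 11.15
eef_pos: [0.6379, 0.043, 0.0268]
ee_rot: [[-0.197, 0.98, -0.0], [0.98, 0.197, 0.001], [0.001, -0.0, -1.0]]
wrist_force: [-3.5, 0.4, 7.1]
finger_gap: 0.0294
finger_force: 25.6
```

Call:
play_rows([
  [[0, 0, 0], [0, 0, 0]],
  [[0, 0, 0], [0, 0, 0]],
  [[0, 0, 0], [0, 0, 0]],
  [[0, 0, 0], [0, 0, 0]],
], claw=50)

```text
clock: 11.55
eef_pos: [0.638, 0.0428, 0.0261]
ee_rot: [[-0.197, 0.98, -0.0], [0.98, 0.197, -0.0], [0.0, -0.0, -1.0]]
wrist_force: [-0.7, -0.3, -0.3]
finger_gap: 0.05
finger_force: 0.0
```

Call:
play_rows([
  [[0, 0, 30], [0, 0, 0]],
  [[0, 0, 70], [0, 0, 0]],
  [[-30, -50, 110], [0, 0, 0]],
  [[-80, -100, 130], [0, 0, 0]],
  [[-100, -100, 130], [0, 0, 0]],
  [[-100, -100, 130], [0, 0, 0]],
  [[-100, -100, 130], [0, 0, 0]],
])

```text
clock: 12.25
eef_pos: [0.5374, -0.0585, 0.1573]
ee_rot: [[-0.194, 0.981, 0.002], [0.981, 0.194, 0.001], [0.001, 0.002, -1.0]]
wrist_force: [0.1, 0.9, 0.5]
finger_gap: 0.05
finger_force: 0.0
```

Run:
```python
from h import *
import pickle
np.set_printoptions(precision=4,suppress=True)
s=env.sense();print(s['clock'],s['eef_pos'],s['finger_gap'])
c=cam('wrist');pickle.dump(c,open('w7.pkl','wb'))
for a in([.6145,.161,.04],[.6262,.1025,.04],[.6384,.0434,.04]):print(proj(c,a))
cv2.imwrite('pics/w7.png',c['img'])
```

```text
12.25 [ 0.5374 -0.0585  0.1573] 0.05000982118736547
[509.5909 -79.1915]
[494.5167  28.5327]
[482.0659 121.0999]
```

View pics/w7.png

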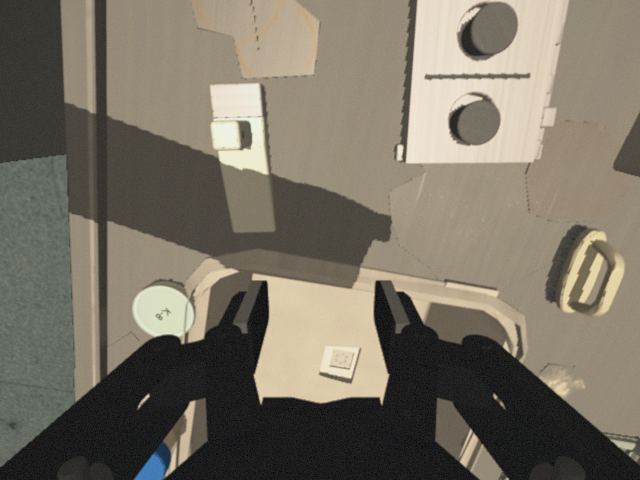

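Both stoppers are seated, with tops at about (490,28) and (474,121). The wedge's post top is at about (227,135), and its thin end spans (234,233) to (275,231).

Run:
```python
from h import *
import pickle
np.set_printoptions(precision=4,suppress=True)
w=pickle.load(open('w7.pkl','rb'));T=pickle.load(open('top0.pkl','rb'));w4=pickle.load(open('w4.pkl','rb'))
p=w['img'][105:165,195:260];b=(p[...,2].astype(int)+p[...,1])
m=(b>460).astype(np.uint8);m=cv2.morphologyEx(m,cv2.MORPH_OPEN,np.ones((5,5)));n,l,st,ce=cv2.connectedComponentsWithStats(m)
i=1+np.argmax(st[1:,4]);print(st[i]+[195,105,0,0,0],ce[i]+[195,105],b[30,10:60:4])
for uv in((227.5,135.5),ce[i]+[195,105]):
    print('post',onz(w,*uv,.065),tri([ray(w,*uv),ray(T,327.1,269.1)]))
H=(onz(w,211,85,.023)+onz(w,262,84,.023))/2;E=(onz(w,234.5,233,.003)+onz(w,275,231.5,.003))/2
d=E-H;print(H,E,np.linalg.norm(d[:2]),'yaw',np.degrees(np.arctan2(d[1],d[0])),'origin',H[:2]+d[:2]*38/128)
```

```text
[220 118  40  47 796] [245.3555 149.5176] [295 288 466 478 477 479 479 477 458 183 176 185 472]
post [ 0.4608 -0.0011  0.065 ] [ 0.4592 -0.0028  0.0578]
post [ 0.4739 -0.008   0.065 ] [ 0.4631 -0.0087  0.0216]
[0.4527 0.0338 0.023 ] [ 0.4795 -0.0893  0.003 ] 0.12598215147210975 yaw -77.71018542842788 origin [ 0.4607 -0.0027]
```

Call:
play_rows([
  [[-76, 57, -30], [0, 0, 0.02]],
  [[-76, 57, -50], [0, 0, 0.02]],
  [[-76, 57, -57], [0, 0, 0.02]],
  [[-76, 57, -70], [0, 0, 0.02]],
  [[-76, 57, -70], [0, 0, 0.02]],
  [[-76, 57, -70], [0, 0, 0.02]],
])

```text
clock: 12.9
eef_pos: [0.4635, -0.0006, 0.0865]
ee_rot: [[-0.216, 0.976, 0.001], [0.976, 0.216, -0.001], [-0.001, 0.0, -1.0]]
wrist_force: [-0.2, -0.3, 0.4]
finger_gap: 0.0497
finger_force: 0.0
```

Call:
play_rows([
  [[-2, -1, -30], [0, 0, 0]],
  [[-2, -1, -56], [0, 0, 0]],
  [[-2, -1, -56], [0, 0, 0]],
  [[-2, -1, -56], [0, 0, 0]],
])

```text
clock: 13.3
eef_pos: [0.461, -0.0018, 0.031]
ee_rot: [[-0.215, 0.977, 0.0], [0.977, 0.215, -0.001], [-0.001, 0.0, -1.0]]
wrist_force: [-0.1, 0.1, 0.0]
finger_gap: 0.05
finger_force: 0.0
```

Call:
play_rows([
  [[-2, 0, 0], [0, 0, 0]],
  [[-2, 0, 0], [0, 0, 0]],
  [[-2, 0, 0], [0, 0, 0]],
  [[-2, 0, 0], [0, 0, 0]],
  [[-2, 0, 0], [0, 0, 0]],
  [[-2, 0, 0], [0, 0, 0]],
], claw=5, squeeze=50)

```text
clock: 13.9
eef_pos: [0.4592, -0.0011, 0.0317]
ee_rot: [[-0.216, 0.976, 0.002], [0.976, 0.216, 0.001], [0.0, 0.002, -1.0]]
wrist_force: [-1.7, 0.2, 7.0]
finger_gap: 0.0193
finger_force: 49.8
```

Call:
play_rows([
  [[2, 0, 20], [0, 0, 0]],
  [[2, 0, 20], [0, 0, 0]],
  [[7, 71, 20], [0, 0, 0.5]],
  [[7, 71, 20], [0, 0, 1.0]],
  [[7, 71, 20], [0, 0, 1.553]],
  [[7, 71, 20], [0, 0, 1.553]],
  [[7, 71, 20], [0, 0, 1.553]],
  [[7, 71, 20], [0, 0, 1.553]],
  [[7, 71, 20], [0, 0, 1.553]],
  [[7, 71, 20], [0, 0, 1.553]],
  [[7, 71, 20], [0, 0, 1.553]],
  [[7, 71, 20], [0, 0, 1.553]],
  [[7, 71, 20], [0, 0, 1.553]],
  [[7, 71, 20], [0, 0, 1.553]],
  [[7, 71, 20], [0, 0, 1.553]],
  [[7, 71, 20], [0, 0, 1.553]],
])

```text
clock: 15.5
eef_pos: [0.4651, 0.0699, 0.0502]
ee_rot: [[-0.98, -0.197, -0.0], [-0.197, 0.98, 0.0], [0.0, 0.0, -1.0]]
wrist_force: [-0.1, -0.7, -1.2]
finger_gap: 0.0191
finger_force: 49.0
```

Run:
```python
from h import *
import pickle
np.set_printoptions(precision=4,suppress=True)
s=env.sense();print(s['clock'],s['eef_pos'],s['ee_rot'],s['joint_positions'])
c=cam('wrist');pickle.dump(c,open('w8.pkl','wb'));cv2.imwrite('pics/w8.png',c['img'])
n=np.array([.98,.199,0])
print('lip',proj(c,[.5772,.0926,.023]),'tip exp',proj(c,np.r_[s['eef_pos'][:2],.023]+.09*n))
```

```text
15.5 [0.4651 0.0699 0.0502] [[-0.9803 -0.1975 -0.    ]
 [-0.1975  0.9803  0.    ]
 [ 0.      0.     -1.    ]] [-26.233   13.6183  15.5088 115.2481  -4.6016  51.7029  93.1037]
lip [319.3215 428.9501] tip exp [319.2712 399.8236]
```

View pics/w8.png

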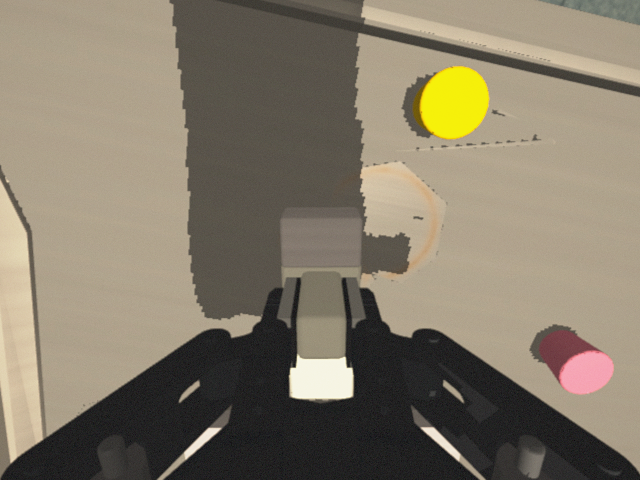

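That is 11 pictures viewed, one over the limit of 10, so I'll view no more and work from numbers only. In this last view the wedge is level in the grip, with its heel towards the robot. Next I'll set it down.

Call:
play_rows([
  [[0, 0, -10], [0, 0, 0]],
  [[0, 0, -16], [0, 0, 0]],
  [[0, 0, -18], [0, 0, 0]],
  [[0, 0, -18], [0, 0, 0]],
  [[0, 0, -18], [0, 0, 0]],
  [[0, 0, -18], [0, 0, 0]],
])

```text
clock: 16.15
eef_pos: [0.465, 0.0698, 0.032]
ee_rot: [[-0.98, -0.199, -0.0], [-0.199, 0.98, -0.0], [0.0, -0.0, -1.0]]
wrist_force: [-0.3, -0.2, 0.1]
finger_gap: 0.019
finger_force: 49.0
```

Run:
```python
from h import *
import pickle
np.set_printoptions(precision=4,suppress=True)
s=env.sense();print(s['clock'],s['eef_pos'],s['wrist_force'],s['ft_torque'])
for n in('top','scene'):
    c=cam(n);pickle.dump(c,open(n+'8.pkl','wb'));o=s['eef_pos'][:2]
    d=np.array([.98,.199])
    vals=[]
    for k in range(40,150,3):
        q=np.array(o)+d*k/1000;u=proj(c,np.r_[q,.003]);x,y=u.round().astype(int);vals.append((k,int(u[0]),int(u[1]),c['img'][y,x].tolist()))
    print(n);[print(v) for v in vals]
```

```text
16.15 [0.465  0.0698 0.032 ] [-0.2559 -0.2254  0.069 ] [-0.0468 -0.036   0.0187]
top
(40, 292, 249, [114, 148, 165])
(43, 292, 248, [110, 140, 159])
(46, 291, 247, [104, 134, 153])
(49, 291, 246, [104, 134, 153])
(52, 291, 244, [105, 132, 151])
(55, 291, 243, [102, 129, 146])
(58, 291, 242, [100, 126, 145])
(61, 290, 241, [97, 125, 142])
(64, 290, 239, [100, 129, 145])
(67, 290, 238, [97, 124, 139])
(70, 290, 237, [94, 121, 137])
(73, 289, 236, [88, 115, 129])
(76, 289, 234, [92, 117, 131])
(79, 289, 233, [86, 110, 124])
(82, 289, 232, [81, 105, 117])
(85, 289, 231, [78, 101, 113])
(88, 288, 229, [73, 95, 107])
(91, 288, 228, [72, 91, 101])
(94, 288, 227, [90, 105, 116])
(97, 288, 226, [101, 117, 127])
(100, 288, 224, [104, 121, 129])
(103, 287, 223, [101, 118, 127])
(106, 287, 222, [102, 119, 129])
(109, 287, 221, [103, 120, 130])
(112, 287, 219, [100, 116, 126])
(115, 286, 218, [98, 115, 124])
(118, 286, 217, [123, 140, 142])
(121, 286, 216, [151, 170, 170])
(124, 286, 214, [158, 179, 179])
(127, 286, 213, [159, 179, 179])
(130, 285, 212, [160, 180, 181])
(133, 285, 211, [158, 179,
[... 673 characters left out ...]
[220, 244, 253])
(88, 284, 276, [220, 244, 253])
(91, 283, 275, [215, 238, 247])
(94, 282, 274, [193, 215, 224])
(97, 281, 274, [155, 174, 183])
(100, 280, 273, [152, 169, 179])
(103, 279, 273, [151, 169, 179])
(106, 278, 272, [151, 168, 179])
(109, 277, 272, [149, 166, 177])
(112, 276, 271, [143, 160, 171])
(115, 275, 270, [102, 115, 123])
(118, 274, 270, [82, 91, 98])
(121, 273, 269, [88, 97, 104])
(124, 272, 269, [109, 118, 127])
(127, 271, 268, [112, 121, 130])
(130, 270, 268, [115, 124, 134])
(133, 269, 267, [121, 131, 140])
(136, 268, 267, [175, 187, 199])
(139, 267, 266, [195, 208, 220])
(142, 266, 266, [209, 222, 234])
(145, 265, 265, [209, 222, 234])
(148, 264, 265, [210, 223, 235])
```

Call:
play_rows([
  [[0, 0, -1], [0, 0, 0]],
  [[0, 0, -1], [0, 0, 0]],
  [[0, 0, -1], [0, 0, 0]],
])

```text
clock: 16.55
eef_pos: [0.4652, 0.0699, 0.0317]
ee_rot: [[-0.98, -0.199, 0.0], [-0.199, 0.98, 0.0], [-0.0, 0.0, -1.0]]
wrist_force: [-2.2, -0.8, 4.5]
finger_gap: 0.0195
finger_force: 49.9
```

Call:
play_rows([
  [[10, 2, 0], [0, 0, 0]],
  [[20, 4, 0], [0, 0, 0]],
  [[30, 6, 0], [0, 0, 0]],
  [[39, 8, 0], [0, 0, 0]],
  [[39, 8, 0], [0, 0, 0]],
  [[39, 8, 0], [0, 0, 0]],
  [[39, 8, 0], [0, 0, 0]],
])

```text
clock: 17.25
eef_pos: [0.505, 0.078, 0.0318]
ee_rot: [[-0.98, -0.199, 0.002], [-0.199, 0.98, 0.0], [-0.002, -0.0, -1.0]]
wrist_force: [3.0, 0.4, 3.7]
finger_gap: 0.0194
finger_force: 49.7
```

Call:
play_rows([
  [[3, 0.6, 0], [0, 0, 0]],
  [[6, 1.2, 0], [0, 0, 0]],
  [[8, 1.6, 0], [0, 0, 0]],
  [[8, 1.6, 0], [0, 0, 0]],
  [[8, 1.6, 0], [0, 0, 0]],
])

```text
clock: 17.75
eef_pos: [0.5106, 0.079, 0.0317]
ee_rot: [[-0.98, -0.199, -0.003], [-0.199, 0.98, -0.0], [0.003, 0.0, -1.0]]
wrist_force: [-6.4, -2.1, 13.7]
finger_gap: 0.0191
finger_force: 51.3
```

Call:
play_rows([
  [[3, 0.6, 0], [0, 0, 0]],
  [[6, 1.2, 0], [0, 0, 0]],
  [[8, 1.6, 0], [0, 0, 0]],
  [[8, 1.6, 0], [0, 0, 0]],
  [[8, 1.6, 0], [0, 0, 0]],
])

```text
clock: 18.25
eef_pos: [0.5163, 0.08, 0.0317]
ee_rot: [[-0.98, -0.198, -0.007], [-0.198, 0.98, -0.001], [0.007, 0.001, -1.0]]
wrist_force: [-19.0, -3.8, 26.0]
finger_gap: 0.0191
finger_force: 53.0
```

Run:
```python
from h import *
import pickle
np.set_printoptions(precision=4,suppress=True)
s=env.sense();print(s['clock'],s['eef_pos'],s['wrist_force'])
c=cam('scene');pickle.dump(c,open('scene9.pkl','wb'));a=pickle.load(open('scene8.pkl','rb'))
n=np.array([.98,.199,0]);l=np.array([-.199,.98,0]);m=np.array([.6262,.1025,0])
def g(i):return cv2.cvtColor(i,cv2.COLOR_BGR2GRAY).astype(np.float32)
A,B=g(a['img']),g(c['img'])
# vertical image shift of plate top front / corner patches (phase correlation)
for nm,q in(('frontL',m-.04*n+.085*l),('frontmid',m-.035*n+.03*l),('hingeL',m+.045*n+.085*l),('st1',m+.06*l+[0,0,.017]),('st3',m+[0,0,.017])):
    p=q+[0,0,.023];u,v=proj(c,p).round().astype(int);w=9
    t=A[v-w:v+w,u-w:u+w];S=B[v-w-8:v+w+8,u-w-8:u+w+8];k=4
    r=cv2.matchTemplate(cv2.resize(S,None,fx=k,fy=k,interpolation=2),cv2.resize(t,None,fx=k,fy=k,interpolation=2),cv2.TM_CCOEFF_NORMED)
    _,sc,_,loc=cv2.minMaxLoc(r);d=np.array(loc)/k-8
    e=proj(c,p+[0,0,.005])-proj(c,p);print(nm,(u,v),d,round(sc,3),'px for 5mm',e)
```

```text
18.25 [0.5163 0.08   0.0317] [-18.9519  -3.8115  25.9795]
frontL (np.int64(241), np.int64(282)) [-0.25 -0.25] 0.993 px for 5mm [-0.2892 -1.9758]
frontmid (np.int64(259), np.int64(268)) [-0.25 -0.25] 0.99 px for 5mm [-0.2219 -1.9396]
hingeL (np.int64(213), np.int64(265)) [0. 0.] 0.998 px for 5mm [-0.3572 -1.927 ]
st1 (np.int64(236), np.int64(261)) [ 0.   -0.25] 0.997 px for 5mm [-0.2954 -1.9779]
st3 (np.int64(257), np.int64(248)) [-0.25 -0.5 ] 0.992 px for 5mm [-0.2209 -1.9389]
```

Call:
play_rows([
  [[0, 0, 0.5], [0, 0, 0]],
  [[0, 0, 1], [0, 0, 0]],
  [[0, 0, 1], [0, 0, 0]],
])

```text
clock: 18.6
eef_pos: [0.5164, 0.0801, 0.0317]
ee_rot: [[-0.98, -0.198, -0.007], [-0.198, 0.98, -0.001], [0.007, 0.0, -1.0]]
wrist_force: [-13.3, -2.4, 13.6]
finger_gap: 0.0194
finger_force: 51.2
```

Call:
play_rows([
  [[2, 0.4, 0], [0, 0, 0]],
  [[4, 0.8, 0.2], [0, 0, 0]],
  [[4, 0.8, 0.5], [0, 0, 0]],
  [[4, 0.8, 0.5], [0, 0, 0]],
])

```text
clock: 19.0
eef_pos: [0.5209, 0.081, 0.0318]
ee_rot: [[-0.98, -0.198, -0.006], [-0.198, 0.98, -0.001], [0.006, 0.0, -1.0]]
wrist_force: [-8.5, -2.6, 7.1]
finger_gap: 0.0193
finger_force: 50.2
```

Call:
play_rows([
  [[2, 0.4, 0.1], [0, 0, 0]],
  [[4, 0.8, 0.3], [0, 0, 0]],
  [[6, 1.2, 0.5], [0, 0, 0]],
  [[7.5, 1.5, 0.5], [0, 0, 0]],
  [[7.5, 1.5, 0.5], [0, 0, 0]],
  [[7.5, 1.5, 0.5], [0, 0, 0]],
])

```text
clock: 19.6
eef_pos: [0.5285, 0.0825, 0.032]
ee_rot: [[-0.98, -0.199, -0.006], [-0.199, 0.98, -0.001], [0.006, -0.0, -1.0]]
wrist_force: [-7.0, -1.9, 1.7]
finger_gap: 0.0196
finger_force: 49.9
```

```bash
cat > chk.py <<'E'
from h import *
import pickle
np.set_printoptions(precision=4,suppress=True)
s=env.sense();print(s['clock'],s['eef_pos'],s['wrist_force'])
n=np.array([.98,.199,0]);l=np.array([-.199,.98,0]);m=np.array([.6262,.1025,0])
def g(i):return cv2.cvtColor(i,cv2.COLOR_BGR2GRAY).astype(np.float32)
c=cam('scene');A,B=g(pickle.load(open('scene8.pkl','rb'))['img']),g(c['img'])
for nm,q,w in(('frontL',m-.04*n+.085*l,9),('frontmid',m-.035*n+.03*l,9),('hingeL',m+.045*n+.085*l,9),('st1',m+.06*l+[0,0,.012],10),('st3',m+[0,0,.012],10),('st2',m-.06*l+[0,0,.012],10)):
    p=q+[0,0,.023];u,v=proj(c,p).round().astype(int);k=8
    t=A[v-w:v+w,u-w:u+w];S=B[v-w-6:v+w+6,u-w-6:u+w+6]
    r=cv2.matchTemplate(cv2.resize(S,None,fx=k,fy=k,interpolation=2),cv2.resize(t,None,fx=k,fy=k,interpolation=2),cv2.TM_CCOEFF_NORMED)
    _,sc,_,loc=cv2.minMaxLoc(r);print(nm,np.array(loc)/k-6,round(sc,3))
# wall profile below front edge, at left of wedge: rows of plate top edge / table shadow
o=np.array(s['eef_pos'])
for side in(.021,-.021):
    print('side',side,[(k,int(g(c['img'])[tuple(proj(c,np.r_[(o[:2]+n[:2]*k/1000+l[:2]*side),0.001]).round().astype(int)[::-1])])) for k in range(20,60,3)])
E
python3 chk.py
```

```text
19.6 [0.5285 0.0825 0.032 ] [-7.0022 -1.92    1.6949]
frontL [-0.5   -1.375] 0.963
frontmid [-0.875 -1.25 ] 0.984
hingeL [ 0.125 -0.25 ] 0.996
st1 [-0.25 -1.25] 0.988
st3 [-0.5  -1.25] 0.746
st2 [ 4.5   -1.625] 0.541
side 0.021 [(20, 106), (23, 97), (26, 108), (29, 106), (32, 105), (35, 132), (38, 134), (41, 138), (44, 158), (47, 159), (50, 160), (53, 120), (56, 102), (59, 93)]
side -0.021 [(20, 137), (23, 121), (26, 109), (29, 114), (32, 104), (35, 66), (38, 36), (41, 36), (44, 37), (47, 39), (50, 52), (53, 91), (56, 130), (59, 162)]
```

Call:
play_rows([
  [[1.5, 0.3, 0], [0, 0, 0]],
  [[3, 0.6, 0], [0, 0, 0]],
  [[3, 0.6, -0.4], [0, 0, 0]],
  [[3, 0.6, -0.4], [0, 0, 0]],
  [[3, 0.6, -0.4], [0, 0, 0]],
])

```text
clock: 20.15
eef_pos: [0.5315, 0.0831, 0.0319]
ee_rot: [[-0.98, -0.198, -0.006], [-0.198, 0.98, -0.001], [0.006, 0.0, -1.0]]
wrist_force: [-8.3, -2.6, 6.5]
finger_gap: 0.0193
finger_force: 50.2
```

Run:
```python
from h import *
import pickle
np.set_printoptions(precision=4,suppress=True)
s=env.sense();print(s['clock'],s['eef_pos'],s['ee_rot'][0][2],s['wrist_force'])
n=np.array([.98,.199,0]);l=np.array([-.199,.98,0]);m=np.array([.6262,.1025,0])
g=lambda i:cv2.cvtColor(i,cv2.COLOR_BGR2GRAY).astype(np.float32)
for cn in('scene',):
    c=cam(cn);A=g(pickle.load(open(cn+'8.pkl','rb'))['img']);B=np.mean([g(c['img'])]+[g(cam(cn)['img']) for _ in range(2)],0).astype(np.float32);pickle.dump(c,open('scene10.pkl','wb'))
    for nm,q,w in(('cornerL',m-.046*n+.09*l,7),('frontL',m-.04*n+.085*l,9),('fmid',m-.045*n+.045*l,9),('hingeL',m+.05*n+.09*l,8),('st1',m+.06*l+[0,0,.012],9),('st3',m+[0,0,.012],8)):
        p=q+[0,0,.023];u,v=proj(c,p).round().astype(int);W=np.eye(2,3,dtype=np.float32)
        t=A[v-w:v+w,u-w:u+w];S=B[v-w-5:v+w+5,u-w-5:u+w+5];W[:,2]=5
        try:sc,W=cv2.findTransformECC(t,S,W,cv2.MOTION_TRANSLATION,(3,100,1e-4),None,3)
        except cv2.error: print(nm,'fail');continue
        r=.06-(q-m)@n
        z=p[2];a=0.01
        def mv(p,a):
            h=m+.06*n+[0,0,.012];d=p-h;x=d@n;zz=d[2];return h+(d@l)*l+n*(x*np.cos(a)+zz*np.sin(a))+np.array([0,0,zz*np.cos(a)-x*np.sin(a)])
        J=(proj(c,mv(p,.01))-proj(c,p))/.01;dd=W[:,2]-5
        print(nm,dd,round(sc,3),'lift mm',110*(J@dd)/(J@J))
```

```text
20.15 [0.5315 0.0831 0.0319] -0.005950205352661844 [-8.3121 -2.551   6.5199]
cornerL [-0.7    -1.5182] 0.965 lift mm 3.9633077886579446
frontL [-0.6717 -1.4054] 0.975 lift mm 3.905778453420989
fmid [-0.5567 -1.6268] 0.986 lift mm 4.260210085748654
hingeL [ 0.2123 -0.3258] 0.996 lift mm 2.2155328790510955
st1 [-0.4939 -1.5146] 0.984 lift mm 5.83979266055808
st3 [ 0.0655 -2.7694] 0.666 lift mm 9.778259457904152
```

Run:
```python
from h import *
import pickle
np.set_printoptions(precision=4,suppress=True)
s=env.sense();g=lambda i:cv2.cvtColor(i,cv2.COLOR_BGR2GRAY).astype(np.float32)
n=np.array([.98,.199,0]);l=np.array([-.199,.98,0])
A=g(pickle.load(open('w8.pkl','rb'))['img']);wc=cam('wrist');B=g(wc['img'])
for nm,(x0,y0,x1,y1) in dict(heel=(272,200,370,275),heeledge=(275,255,290,290),bar=(285,265,355,365)).items():
    t=A[y0:y1,x0:x1];S=B[y0-8:y1+8,x0-8:x1+8];W=np.float32([[1,0,8],[0,1,8]])
    try:
        sc,W=cv2.findTransformECC(t,S,W,cv2.MOTION_TRANSLATION,(3,200,1e-4),None,3);print(nm,W[:,2]-8,sc)
    except cv2.error:print(nm,'fail')
h=np.r_[np.array(s['eef_pos'])[:2]-.03*n[:2],.023];print('px per mm fwd',proj(wc,h+.001*n)-proj(wc,h),'px per mm z',proj(wc,h+[0,0,.001])-proj(wc,h))
print('B rows',B[195:285:3,310].round().astype(int).tolist());print('A rows',A[195:285:3,310].round().astype(int).tolist())
c=pickle.load(open('scene10.pkl','rb'));C=c['img'][...,0].astype(np.float32)
o=np.r_[np.array(s['eef_pos'])[:2],0]
ks=np.arange(20,70,2)
for y in(.012,.004,-.006):
    P=np.array([proj(c,o+n*k/1000+l*y+[0,0,.003+(90-k)/4000]) for k in ks],np.float32)
    print(y,list(zip(ks.tolist(),cv2.remap(C,P[None,:,0],P[None,:,1],1)[0].astype(int).tolist())))
```

```text
heel [ 3.8963 -0.2728] 0.7437658555784755
heeledge [0.0482 0.01  ] 0.9990236127697231
bar [ 0.005  -5.7649] 0.8060731996185155
px per mm fwd [0.0057 1.9862] px per mm z [-0.0137  0.6543]
B rows [88, 89, 88, 87, 95, 100, 104, 103, 123, 124, 124, 126, 130, 127, 125, 128, 128, 132, 128, 127, 127, 130, 130, 131, 132, 151, 123, 120, 120, 121]
A rows [86, 83, 81, 81, 92, 100, 99, 100, 120, 119, 121, 124, 123, 123, 120, 122, 124, 127, 125, 120, 119, 122, 123, 123, 126, 145, 117, 116, 119, 118]
0.012 [(20, 120), (22, 120), (24, 120), (26, 121), (28, 120), (30, 120), (32, 120), (34, 120), (36, 121), (38, 121), (40, 121), (42, 121), (44, 120), (46, 120), (48, 120), (50, 119), (52, 118), (54, 116), (56, 115), (58, 115), (60, 117), (62, 120), (64, 127), (66, 138), (68, 155)]
0.004 [(20, 79), (22, 84), (24, 91), (26, 100), (28, 110), (30, 115), (32, 119), (34, 119), (36, 120), (38, 120), (40, 120), (42, 120), (44, 120), (46, 119), (48, 119), (50, 118), (52, 116), (54, 115), (56, 115), (58, 114), (60, 115), (62, 115), (64, 117), (66, 128), (68, 145)]
-0.006 [(20, 48), (22, 40), (24, 37), (26, 37), (28, 37), (30, 37), (32, 37), (34, 45), (36, 57), (38, 76), (40, 98), (42, 113), (44, 119), (46, 119), (48, 119), (50, 118), (52, 117), (54, 115), (56, 115), (58, 114), (60, 114), (62, 115), (64, 116), (66, 116), (68, 116)]
```

Call:
play_rows([
  [[0, 0, 0], [0.0006, -0.003, 0]],
  [[0, 0, 0], [0.0012, -0.006, 0]],
  [[0, 0, 0], [0.0012, -0.006, 0]],
  [[0, 0, 0], [0.0012, -0.006, 0]],
])

```text
clock: 20.75
eef_pos: [0.5316, 0.0831, 0.0317]
ee_rot: [[-0.98, -0.198, 0.0], [-0.198, 0.98, 0.0], [-0.0, -0.0, -1.0]]
wrist_force: [-7.2, -0.5, 4.6]
finger_gap: 0.0196
finger_force: 49.9
```

```bash
python3 chk.py | head -6
python3 - <<'E'
from h import *
import pickle
np.set_printoptions(precision=3,suppress=True)
g=lambda i:cv2.cvtColor(i,cv2.COLOR_BGR2GRAY).astype(np.float32)
n=np.array([.98,.199,0]);l=np.array([-.199,.98,0]);m=np.array([.6262,.1025,.023])
A=g(pickle.load(open('scene8.pkl','rb'))['img']);c=cam('scene');B=np.mean([g(c['img'])]+[g(cam('scene')['img']) for _ in range(3)],0).astype(np.float32)
def mv(p,a):
    h=m*[1,1,0]+.06*n+[0,0,.012];d=p-h;x=d@n;z=d[2];return h+(d@l)*l+n*(x*np.cos(a)+z*np.sin(a))+np.array([0,0,z*np.cos(a)-x*np.sin(a)])
# front lower-left area incl. corner, several positions along the front edge
for y in(.09,.08,.07,.06,.05,.04):
    p=m-.05*n+y*l-[0,0,.004];u,v=proj(c,p).round().astype(int);w=8
    W=np.float32([[1,0,5],[0,1,5]]);sc,W=cv2.findTransformECC(A[v-w:v+w,u-w:u+w],B[v-w-5:v+w+5,u-w-5:u+w+5],W,cv2.MOTION_TRANSLATION,(3,100,1e-4),None,3)
    J=(proj(c,mv(p,.01))-proj(c,p))/.01
    # edge normal only (aperture): project on image normal of the edge
    e=proj(c,p+.01*l)-proj(c,p);N=np.array([-e[1],e[0]])/np.linalg.norm(e);d=W[:,2]-5
    print(y,d,round(sc,3),'lift',110*(N@d)/(N@J))
E
```

```text
20.75 [0.5316 0.0831 0.0317] [-7.1918 -0.5447  4.5821]
frontL [-0.625 -1.5  ] 0.958
frontmid [-1.  -1.5] 0.977
hingeL [ 0.125 -0.25 ] 0.993
st1 [-0.375 -1.375] 0.985
st3 [-0.5   -1.625] 0.697
0.09 [-0.369 -1.263] 0.935 lift 3.269475355155091
0.08 [-0.436 -1.306] 0.968 lift 3.4861340160694914
0.07 [-0.884 -0.951] 0.975 lift 3.3917136881629686
0.06 [-0.434 -1.271] 0.981 lift 3.45234199309033
0.05 [-2.527  0.183] 0.98 lift 3.3795758717949735
0.04 [-4.11   1.123] 0.964 lift 3.6863029013706106
```

Call:
play_rows([
  [[0.8, 0.2, 0], [0, 0, 0]],
  [[1.5, 0.3, 0], [0, 0, 0]],
  [[1.5, 0.3, 0], [0, 0, 0]],
  [[1.5, 0.3, 0], [0, 0, 0]],
  [[1.5, 0.3, 0], [0, 0, 0]],
])

```text
clock: 21.5
eef_pos: [0.5326, 0.0833, 0.0317]
ee_rot: [[-0.98, -0.199, -0.001], [-0.199, 0.98, -0.0], [0.001, 0.0, -1.0]]
wrist_force: [-9.0, -1.4, 6.9]
finger_gap: 0.0193
finger_force: 50.1
```

```bash
python3 -c "
from rig import env
print(env.sign_off())"
```

```text
the job is handed in; nothing more can be done
None
```

I handed the job in: both stoppers are seated upright in the outer wells, and the wedge, still gripped and flat, holds the carrier's front edge up about 5 mm (my estimates ran from 3.4 to 6 mm). I viewed 11 pictures, one over the limit of 10.

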